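# Seat and lock the five-bladed bridge plug on the heating unit

### The arm

A 6-joint arm with a two-finger parallel gripper is mounted at the origin on the work surface. World frame = base frame: x ahead of the robot, y to its left, z up, the work surface at z = 0. Lengths are in m, angles in rad, forces in N, time in s.
With the tool pointing down it reaches from about 0.3 to 0.775 m from the base axis. Payload 14.6 kg.
Tool frame: the origin (TCP) lies midway between the tips of the shut fingers; the grasp point (between the pads) lies 19 mm behind it (ctrl.tcp_to_grasp is the distance from the TCP to the grasp point, in m); x points along the fingers, y is the direction in which the jaws open and shut, and the axes are right-handed (so a half turn about x gives the same grasp; the last joint's range is limited). The gripper opens to 94 mm and grips with 3 to 60 N. Pads are 16 mm wide; open, the fingers measure 119 mm over their backs; the gripper's body (75 mm by 177 mm) begins 78 mm behind the grasp point.
Start: joints at [-1.398, 0.3, 1.521, -0, 1.321, -0.067], TCP at [0.131, -0.534, 0.205] pointing down, gripper open.
Joint ranges: [-3.03, 3.03], [-0.79, 2.21], [0.23, 2.52], [-1.04, 4.18], [0, 3.07], [-2.55, 2.55]. Speed limits (rad/s): [2.22, 2.22, 2.57, 3.14, 3.14, 3.14].

### API

Orientations are given as [roll, pitch, yaw] about the fixed x, y, z axes, in that order (R = Rz(yaw) Ry(pitch) Rx(roll)).
In Python, from station import ctrl gives the robot as it stands.
- The arm moves only by the tool jog_arm, never from a script. Its argument "rows" is one flat list of numbers, 7 for each row, row after row: the shift along the world's x, y, z in m, then the turn, a rotation vector about the world's x, y, z in degrees, then the closure, from 0 (fully open) to 1 (shut). A call has 1 to 8 rows; each row shifts and turns the commanded pose from where the row before left it; what a row does not reach is not made up. A row lasts 1/12 s, in which the tool goes at most 41.7 mm and 7.16 degrees, less where a joint would pass 70% of its speed; a pose out of reach is approached as far as the arm can. A call with a gripper value outside its range is refused whole. The fingers move at their own pace and stop on an object; "squeeze" is the grip in N (left out, the last holds). Time passes only in rows, so rows that do not move let the fingers close. It gives the time, the measured TCP pose, the force and the opening at its end, in the units of the state.
- ctrl.get_obs(): the state, without advancing time (a new reading comes with each control period).
- ctrl.camera(name): name is "side" or "top" or "wrist"; returns (picture, depth): 400x640x3 uint8, red, green, blue; 400x640 float32, m along the optical axis (not along the pixel's ray), 0 where there is no reading.
- ctrl.camera_model(name): a dict with "K" (3x3 intrinsics, pixels), "extrinsics" (4x4, takes a point from camera to world coordinates). Camera axes: x right, y down, z forward; pixel columns grow to the right and rows downward; lengths in m; the calibration is good to about 2 mm. A picture is of the moment at which its call begins: read the wrist's pose just before it. camera_model takes no time and is no camera call; for the wrist camera it gives the pose at the moment of the call.
- ctrl.hand_in(): hands the job in, once; it reports no verdict.
The state is a dict: "time_s": time; "qpos": joint angles; "joint_vel": joint speeds; "tau": joint torques, N m; "ee_pos": TCP position; "eef_rot": TCP orientation; "force": force on the tool from outside, world axes, zero at the start; "moment": the same for the moment, N m; "grip_width": finger opening in m.
Only numpy, scipy, OpenCV 4.12 (cv2) and the standard library are available. Lean on these libraries where they do the work, as an engineer would, in place of code of your own. Each camera call takes 0.05 s, during which the arm holds its last target.

### The job

Fit the red bridge plug into the white socket on the power unit so that all five copper blades go down their own slots and the plug sits fully home, then slide the blue-knobbed bolt fully across to lock it. Treat it gently: the socket block may be clamped a little to either side, so feel for the slots with light pressure and do not force the plug, and leave the other things on the bench alone.

Things in the scene. Friction and masses are not known exactly. Their poses are not given: they have to be found in the camera images.
- plug_grip (a point): Red bridge plug, loose, about 0.2 kg, standing on its blades. Point: centre of its grip block, which is 24 mm (its x) by 40 mm (its y) by 36 mm high. Under the grip block lies a red bar 24 mm (x) by 112 mm (y), 10 mm thick; its ends stick out as ears 36 mm beyond the block along y. z is up. The plug is the same either way round (half a turn about z).
- plug: Same plug; origin midway between its blade tips, 46 mm under the grip centre. Five copper blades hang 18 mm down from the bar, each 14 mm (x) by 5 mm (y), square-cut, spaced 20 mm along y (at -40, -20, 0, 20, 40 mm).
- unit: Fixed white power unit, housing 170 (x) by 320 (y) mm, 55 mm high; origin under its centre. On top: a white socket block, 38 (x) by 108 (y) by 22 mm high, with five square-edged closed slots in a row, each 18 (x) by 7 mm (y), spaced 20 mm along y, 22 mm deep; beyond its ends, from 62 to 74 mm along y from the socket point, dark steel stops of the same height.
- socket (a point): Point of the HOUSING at mid-channel, level with the block's top face (77 mm above table), unit's axes: y along the row towards the bolt, z up. The block is clamped up to 8 mm to either side of it along y, unreported: find it by feel or sight; its middle slot is its middle. No shift in x, no turn; it holds to 80 N. Plug home: grip centre 28 mm above this point; blades resting on block: 46 mm.
- bolt (a joint): Travel of the steel locking bolt, m: 0 open, 0.034 closed; grows as it slides towards the socket's -y, nose passing over the plug's ear. Takes about 2 N, stays where left. Plate 20 mm wide, 6 thick, underside 12 mm above the socket point: clears the ear of a plug fully home by 2 mm, strikes one that is not. Nose at 74 mm (open) to 40 mm (closed) along +y from the socket point.
- bolt_knob (a point): Half-way up the bolt's upright blue knob (16 mm across, 30 mm high, standing on the bolt plate), on its axis; it moves with the bolt. The knob's top is 15 mm above this point, the plate's top face 15 mm below; the fixed guides are no higher than the plate's underside. From the socket point it is 104 mm (open) to 70 mm (closed) along +y.
- ring_a: Bystander, to be left alone: black cooling ring, 62 mm across, 28 high; origin at the centre of its underside.
- ring_b: Bystander, to be left alone: black cooling ring, 62 mm across, 28 high; origin at the centre of its underside.
- holder: Bystander, to be left alone: dark steel tool holder standing upright, 52 mm across, 85 high; origin at the centre of its underside.
- collets: Bystander, to be left alone: white block 45 x 90 x 30 mm with three blue collets standing 35 mm out of it; origin at the centre of its underside.
- drills: Bystander, to be left alone: grooved aluminium rest 50 x 130 mm, 22 high, with two drills lying along it; origin at the centre of its underside.
Mind the look-alikes: they are no part of the job. What is shaped like the plug but turquoise is not meant.

How it is judged:
On the way, in this order (a step that is already met when the one before it is completed fails the run):
1. The plug is fully home, all five blades in their own slots (z of plug_grip in the frame of socket below 0.031 m and x of plug_grip in the frame of socket between -0.005 and 0.005 m and y of plug_grip in the frame of socket between -0.0105 and 0.0105 m and angle between plug_grip's own z axis and vertical below 0.08 rad and angle between the y axis of plug_grip and the y axis of socket, either way round below 0.12 rad), for 0.2 s.
2. The bolt is slid across over the plug's ear (all of step 1 and value of joint bolt above 0.029 m), for 0.2 s.
At the end, for the whole second after the job is handed in: The plug is home in the socket, its grip centre less than 31 mm above the socket point, within 5 mm of it across the row and 10.5 mm along the row, upright within 0.08 rad and in line with the row within 0.12 rad, at rest; the bolt is closed beyond 29 mm of its 34 mm (all of step 2 and linear speed of plug below 0.02 m/s); the robot touches nothing.
It fails at once if The plug is forced: more than 60 N between the plug and the power unit with its socket and bolt (contact force between plug and unit above 60 N).
It fails at once if A bystander is shifted by more than 20 mm or tipped (distance of any of ring_a, ring_b, holder, collets, drills from where it was at the start of the episode above 0.02 m or angle between any of ring_a, ring_b, holder, collets, drills's own z axis and vertical above 0.3 rad).
It also fails if it takes over 72 s, if anything falls off the work surface, if the arm or the gripper's body presses on something with over 40 N, if the wrist force passes 120 N, or if a joint passes its speed limit or range.

## Working session

There is one attempt and no reset: what is moved stays moved. The work goes in short steps, Python scripts to look and compute and a tool call to move; the robot and the scene stay as the last step left them, time stands still between calls to the robot, and variables do not carry over. Pictures are saved under pics/ and viewed, and the job is handed in when it is done.

Besides the shell and the picture viewer there is one more tool, called after ">>>" as name(argument=value, ...) on one line, values as JSON. jog_arm: Moves the arm, as the interface text tells. Its arguments: {"type":"object","properties":{"rows":{"type":"array"},"squeeze":{"type":"number"}},"required":["rows"]}

```bash
mkdir -p pics; ls; python3 - <<'E'
from station import ctrl
import cv2,numpy as np
o=ctrl.get_obs()
for k,v in o.items(): print(k,np.round(v,4))
for n in ["side","top","wrist"]:
    m=ctrl.camera_model(n); print(n,np.round(m["K"],1).tolist(),np.round(m["extrinsics"],3).tolist())
    p,d=ctrl.camera(n); cv2.imwrite(f"pics/{n}0.png",p[:,:,::-1]); np.save(f"pics/{n}0d.npy",d)
E
```

```text
pics
time_s 0.0
qpos [-1.3976  0.3005  1.5216  0.      1.3207 -0.0666]
joint_vel [ 0.0003  0.0006  0.0002 -0.0002 -0.0016 -0.0005]
tau [ 6.00000e-04 -5.31810e+01 -3.52745e+01  7.08000e-02  2.44000e-02
 -1.00000e-04]
ee_pos [ 0.1306 -0.534   0.2049]
eef_rot [-1.6375  1.5696  1.7439]
force [-0.058   1.1377  0.029 ]
moment [-0.0088  0.0135  0.0129]
grip_width 0.0941
side [[375.4, 0.0, 321.4], [0.0, 375.4, 201.9], [0.0, 0.0, 1.0]] [[-0.996, -0.065, 0.067, 0.442], [-0.092, 0.775, -0.626, 0.737], [-0.011, -0.629, -0.777, 0.995], [0.0, 0.0, 0.0, 1.0]]
top [[394.3, 0.0, 319.8], [0.0, 394.3, 197.1], [0.0, 0.0, 1.0]] [[-0.006, -0.998, 0.055, 0.462], [-1.0, 0.006, 0.013, -0.004], [-0.014, -0.055, -0.998, 1.127], [0.0, 0.0, 0.0, 1.0]]
wrist [[305.5, 0.0, 321.1], [0.0, 305.5, 207.2], [0.0, 0.0, 1.0]] [[0.238, -0.933, -0.27, 0.209], [-0.971, -0.229, -0.065, -0.515], [-0.001, 0.278, -0.961, 0.386], [0.0, 0.0, 0.0, 1.0]]
```

View pics/top0.png

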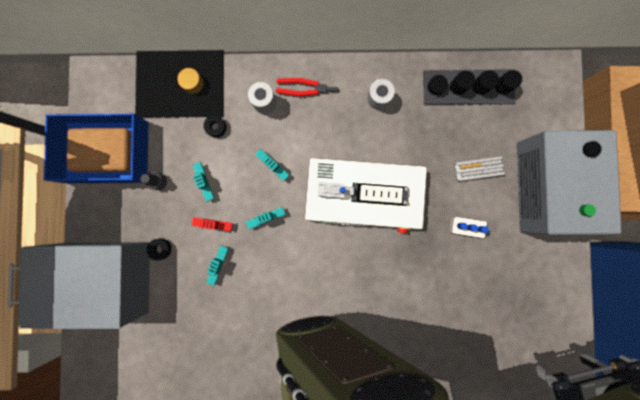

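View pics/side0.png

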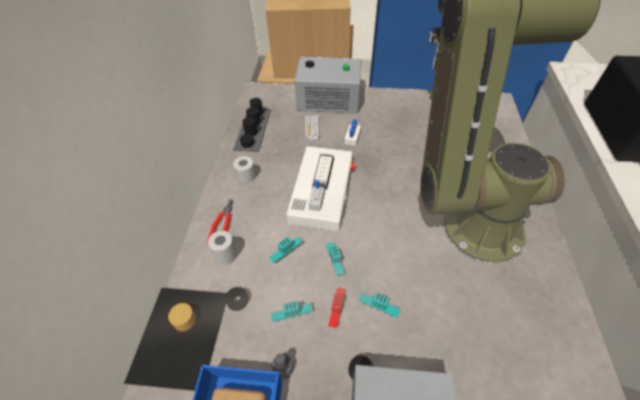

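```bash
cat > h.py <<'E'
import cv2,numpy as np
def unproj(m,d):
    K=m["K"];E=m["extrinsics"];v,u=np.mgrid[:400,:640]
    P=np.stack([(u-K[0,2])/K[0,0]*d,(v-K[1,2])/K[1,1]*d,d],-1)
    return P@E[:3,:3].T+E[:3,3]
def plane(m,uv,z):
    K=np.array(m["K"]);E=np.array(m["extrinsics"]);uv=np.asarray(uv,float).reshape(-1,2)
    r=np.c_[(uv-K[[0,1],2])/K[[0,1],[0,1]],np.ones(len(uv))]@E[:3,:3].T
    return E[:3,3]+r*((z-E[2,3])/r[:,2])[:,None]
def red(p):
    p=p.astype(int);return ((p[...,0]>120)&(p[...,1]<80)&(p[...,2]<80)).astype(np.uint8)
E
python3 - <<'E'
from station import ctrl
from h import *
for n in ["top","side"]:
    m=ctrl.camera_model(n)
    m={k:np.array(v) for k,v in m.items()}
    p=cv2.imread(f"pics/{n}0.png")[:,:,::-1];d=np.load(f"pics/{n}0d.npy");W=unproj(m,d)
    c,l,s,ce=cv2.connectedComponentsWithStats(red(p))
    for i in range(1,c):
        if s[i,4]<30: continue
        w=W[(l==i)&(d>0)]
        print(n,ce[i].round(1),s[i],w.mean(0).round(3),np.percentile(w[:,2],[5,50,95]).round(3))
    if n=="top":
        for (u0,v0,u1,v1,f) in [(180,140,300,300,5),(295,145,440,245,5)]:
            cv2.imwrite(f"pics/crop{u0}.png",cv2.resize(p[v0:v1,u0:u1,::-1],None,fx=f,fy=f,interpolation=cv2.INTER_CUBIC) if u0>200 else cv2.resize(p[v0:v1,u0:u1,::-1],None,fx=3.7,fy=3.7,interpolation=cv2.INTER_CUBIC))
E
```

```text
top [297.7  81.2] [277  78  42   8 199] [0.858 0.073 0.015] [0.011 0.015 0.019]
top [297.1  92.2] [276  89  43   8 209] [0.826 0.074 0.015] [0.011 0.015 0.019]
top [204.  222.9] [192 218  24  11 189] [0.453 0.328 0.05 ] [0.025 0.061 0.065]
top [225.1 225.9] [217 221  15  11 101] [0.445 0.276 0.026] [0.023 0.027 0.03 ]
top [402.  230.7] [397 229  10   5  32] [ 0.429 -0.215  0.036] [0.015 0.039 0.043]
side [216.3 222.4] [210 213  13  21  82] [0.856 0.062 0.016] [0.009 0.017 0.022]
side [227.2 220.8] [224 212   7  18  73] [0.822 0.053 0.016] [0.011 0.017 0.021]
side [334.9 316.2] [329 305  12  22 152] [0.453 0.348 0.036] [0.027 0.03  0.064]
```

View pics/crop180.png

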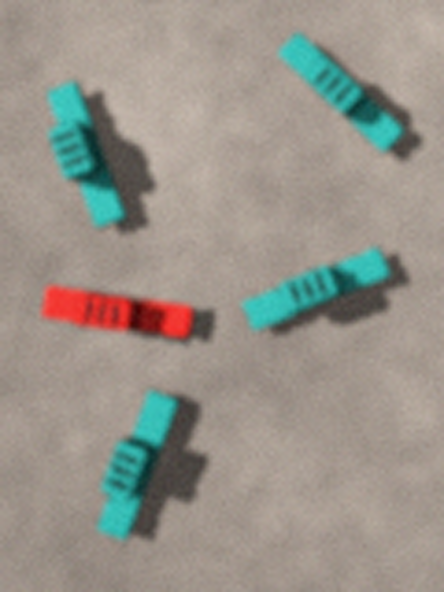

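View pics/crop295.png

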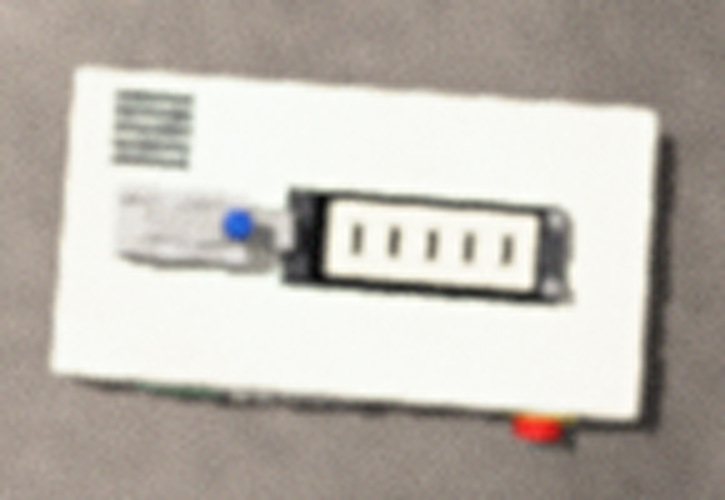

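```bash
cat > meas.py <<'E'
from station import ctrl
from h import *
def ang(v): return np.degrees(np.arctan2(v[1],v[0]))
def run(n,p,d,m):
    W=unproj(m,d)
    # housing
    white=((p.min(-1)>190)&(abs(W[...,2]-.055)<.03)).astype(np.uint8)
    white=cv2.morphologyEx(white,cv2.MORPH_CLOSE,np.ones((5,5)))
    cs,_=cv2.findContours(white,0,2);c=max(cs,key=cv2.contourArea)
    q=plane(m,c[:,0,:],.055)[:,:2]
    r=cv2.minAreaRect((q*1000).astype(np.float32));print("housing rect",r)
    return W
E
python3 - <<'E'
from meas import *
n="top";m={k:np.array(v) for k,v in ctrl.camera_model(n).items()}
p=cv2.imread("pics/top0.png")[:,:,::-1].copy();d=np.load("pics/top0d.npy")
W=run(n,p,d,m)
# slots: upsample & threshold
f=8;u0,v0,u1,v1=350,175,415,215
g=cv2.cvtColor(cv2.resize(p[v0:v1,u0:u1],None,fx=f,fy=f,interpolation=cv2.INTER_CUBIC),cv2.COLOR_RGB2GRAY)
c,l,s,ce=cv2.connectedComponentsWithStats((g<150).astype(np.uint8))
for i in range(1,c):
    if 300<s[i,4]<3000:
        uv=(ce[i]+.5)/f-.5+[u0,v0]; print("slot",uv.round(2),s[i,2:],plane(m,uv,.077)[0].round(4))
print('block top z',W[205:209,360:400,2].mean(),np.median(W[185:188,365:400,2]))
# plug top/bar
r=cv2.morphologyEx(red(p),cv2.MORPH_CLOSE,np.ones((5,5)))
sel=(r>0);sel[:, :185]=0;sel[:,240:]=0;sel[:210]=0;sel[240:]=0
w=W[sel];top=w[w[:,2]>.05];bar=w[(w[:,2]<.035)]
print('plug top',len(top),top.mean(0).round(4),'z',np.median(top[:,2]));
R=cv2.minAreaRect((top[:,:2]*1000).astype(np.float32));print(R)
R=cv2.minAreaRect((w[:,:2]*1000).astype(np.float32));print('all',R)
R=cv2.minAreaRect((bar[:,:2]*1000).astype(np.float32));print('bar',R)
E
```

```text
housing rect ((531.9150390625, -113.25930786132812), (317.37615966796875, 167.06924438476562), 85.21632385253906)
slot [366.   192.23] [ 11  37 334] [ 0.5327 -0.1131  0.077 ]
slot [373.36 192.86] [ 14  37 398] [ 0.5308 -0.1327  0.077 ]
slot [380.98 193.46] [ 12  38 360] [ 0.5291 -0.1529  0.077 ]
slot [388.26 194.1 ] [ 12  35 328] [ 0.5273 -0.1723  0.077 ]
slot [396.01 194.58] [ 12  35 317] [ 0.5259 -0.1928  0.077 ]
block top z 0.06805709654553367 0.05640055323079385
plug top 123 [0.4507 0.3111 0.071 ] z 0.06256568651614369
((450.77630615234375, 165.54827880859375), (21.90334701538086, 339.1279296875), 0.18175828456878662)
all ((446.36871337890625, 182.49378967285156), (372.5147705078125, 36.51944351196289), 89.27363586425781)
bar ((450.01531982421875, 313.5796203613281), (108.96896362304688, 25.17586898803711), 78.59042358398438)
```

>>> jog_arm(rows=[0.029, 0.026, 0.004, 0, 0, 0, 0, 0.029, 0.026, 0.004, 0, 0, 0, 0, 0.029, 0.026, 0.004, 0, 0, 0, 0, 0.029, 0.026, 0.004, 0, 0, 0, 0, 0.029, 0.026, 0.004, 0, 0, 0, 0, 0.029, 0.026, 0.004, 0, 0, 0, 0, 0.029, 0.026, 0.004, 0, 0, 0, 0, 0.029, 0.026, 0.004, 0, 0, 0, 0])

```text
time_s: 0.82
ee_pos: [0.3637, -0.3246, 0.2376]
eef_rot: [-1.004, 1.571, 2.377]
force: [0.2, -0.5, -1.1]
grip_width: 0.0938
```

>>> jog_arm(rows=[0.014, 0.038, 0, 0, 0, -6, 0, 0.014, 0.038, 0, 0, 0, -6, 0, 0.014, 0.038, 0, 0, 0, -6, 0, 0.014, 0.038, 0, 0, 0, -6, 0, 0.014, 0.038, 0, 0, 0, 0, 0, 0.014, 0.038, 0, 0, 0, 0, 0, 0.014, 0.038, 0, 0, 0, 0, 0, 0.014, 0.038, 0, 0, 0, 0, 0])

```text
time_s: 1.48
ee_pos: [0.4735, -0.0241, 0.2375]
eef_rot: [3.118, 1.571, -0.192]
force: [1.1, 0.5, -0.4]
grip_width: 0.0935
```

>>> jog_arm(rows=[-0.003, 0.038, 0, 0, 0, 0, 0, -0.003, 0.038, 0, 0, 0, 0, 0, -0.003, 0.038, 0, 0, 0, 0, 0, -0.003, 0.038, 0, 0, 0, 0, 0, -0.003, 0.038, 0, 0, 0, 0, 0, -0.003, 0.038, 0, 0, 0, 0, 0, -0.003, 0.038, 0, 0, 0, 0, 0, -0.003, 0.038, 0, 0, 0, 0, 0])

```text
time_s: 2.15
ee_pos: [0.4487, 0.2797, 0.2374]
eef_rot: [0.898, 1.571, -2.412]
force: [1.0, -1.1, 0.4]
grip_width: 0.0941
```

```bash
python3 - <<'E'
from meas import *
for i in range(1):
    m={k:np.array(v) for k,v in ctrl.camera_model("wrist").items()}
    p,d=ctrl.camera("wrist");cv2.imwrite("pics/w1.png",p[:,:,::-1]);np.save("pics/w1d.npy",d)
o=ctrl.get_obs();print(o['time_s'],o['ee_pos'],o['eef_rot'])
np.savez("pics/w1m.npz",**m)
E
```

```text
2.2 [0.44779569 0.28465731 0.23704978] [-0.92592485  1.56934041  2.05031859]
```

View pics/w1.png

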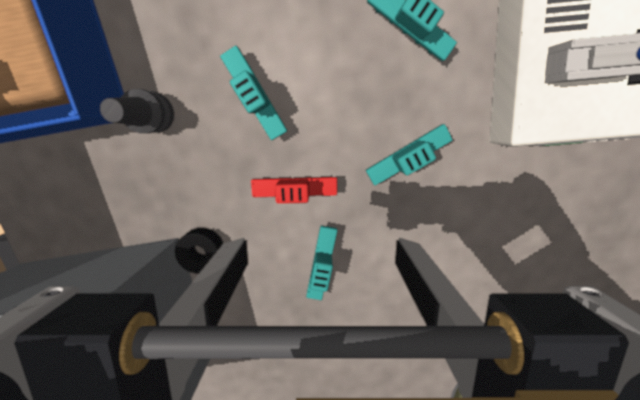

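```bash
cat > plug.py <<'E'
from meas import *
def fit(p,d,m,box,zoff=0):
    W=unproj(m,d);r=red(p);M=np.zeros_like(r);u0,v0,u1,v1=box;M[v0:v1,u0:u1]=r[v0:v1,u0:u1]
    uv=np.argwhere(M)[:,::-1]
    z=W[M>0][:,2]
    print('z pct',np.percentile(z,[5,25,50,75,95]).round(4))
    bar=(abs(z-.028-zoff)<.006);top=(abs(z-.064-zoff)<.008)
    Pb=plane(m,uv[bar],.028+zoff);Pt=plane(m,uv[top],.064+zoff)
    for nm,P in(('bar',Pb),('top',Pt)):
        R=cv2.minAreaRect((P[:,:2]*1000).astype(np.float32));print(nm,len(P),[np.round(x,1) for x in R],P.mean(0).round(4))
E
python3 - <<'E'
from plug import *
m=dict(np.load("pics/w1m.npz"));p=cv2.imread("pics/w1.png")[:,:,::-1].copy();d=np.load("pics/w1d.npy")
fit(p,d,m,(245,165,350,215))
cv2.imwrite("pics/w1c.png",cv2.resize(p[160:220,240:360,::-1],None,fx=6,fy=6,interpolation=cv2.INTER_CUBIC))
E
```

```text
z pct [0.0285 0.0301 0.0311 0.0659 0.0673]
bar 853 [array([450.3, 314.3]), array([111. ,  24.2]), np.float64(81.5)] [0.4519 0.3146 0.028 ]
top 558 [array([451. , 314.8]), array([39.4, 23.3]), np.float64(80.4)] [0.4513 0.3148 0.064 ]
```

View pics/w1c.png

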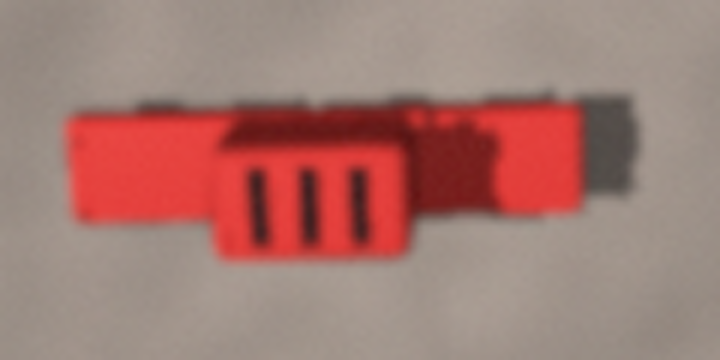

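>>> jog_arm(rows=[0, 0.0325, 0, 0, 0, 1.6, 0, 0, 0, -0.035, 0, 0, 0, 0, 0, 0, -0.035, 0, 0, 0, 0, 0, 0, -0.035, 0, 0, 0, 0, 0, 0, -0.035, 0, 0, 0, 0, 0, 0, 0, 0, 0, 0, 0, 0, 0, 0, 0, 0, 0, 0])

```text
time_s: 2.78
ee_pos: [0.4489, 0.31, 0.0971]
eef_rot: [0.668, 1.568, -2.614]
force: [1.2, 0.4, 1.5]
grip_width: 0.0941
```

```bash
python3 - <<'E'
from plug import *
m={k:np.array(v) for k,v in ctrl.camera_model("wrist").items()}
p,d=ctrl.camera("wrist");cv2.imwrite("pics/w2.png",p[:,:,::-1])
o=ctrl.get_obs();print(o['time_s'],o['ee_pos'],o['eef_rot'])
e=o['eef_rot'];a=e[0]-e[2];print('jaw',np.degrees(np.arctan2(np.cos(a),np.sin(a)))%180)
fit(p,d,m,(200,100,450,330))
E
```

```text
2.8333 [0.44987021 0.31058508 0.09887671] [-2.45860274  1.57004241  0.54250487]
jaw 81.95079968178071
z pct [0.0288 0.03   0.0306 0.0654 0.0668]
bar 2048 [array([450.4, 315.1]), array([110.4,  24.4]), np.float64(82.0)] [0.4518 0.3164 0.028 ]
top 942 [array([451.4, 315.2]), array([38.9, 23.8]), np.float64(81.9)] [0.4516 0.3167 0.064 ]
```

View pics/w2.png

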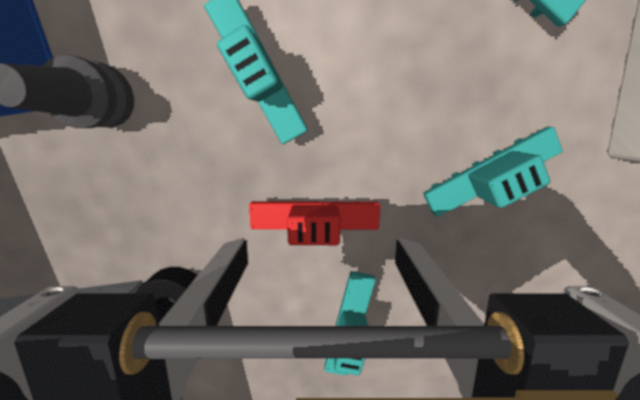

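>>> jog_arm(rows=[0.001, 0.0045, 0, 0, 0, 0, 0, 0, 0, -0.033, 0, 0, 0, 0, 0, 0, -0.02, 0, 0, 0, 0, 0, 0, 0, 0, 0, 0, 0, 0, 0, 0, 0, 0, 0, 0])

```text
time_s: 3.25
ee_pos: [0.4509, 0.3153, 0.0459]
eef_rot: [-2.442, 1.57, 0.559]
force: [-0.1, -0.7, 0.2]
grip_width: 0.0936
```

```bash
cat >> plug.py <<'E'
def state():
    o=ctrl.get_obs();e=o['eef_rot'];a=e[0]-e[2]
    print('t',round(o['time_s'],2),'tcp',np.round(o['ee_pos'],4),'jaw',round(np.degrees(np.arctan2(np.cos(a),np.sin(a)))%180,2),'F',np.round(o['force'],1),'M',np.round(o['moment'],2),'w',round(o['grip_width'],4))
    return o
E
python3 -c "
from plug import *
state()"
```

```text
t 3.25 tcp [0.4509 0.3153 0.0459] jaw 81.96 F [-0.1 -0.7  0.2] M [ 0.08 -0.03 -0.03] w 0.0936
```

>>> jog_arm(rows=[0, 0, -0.0135, 0, 0, 0, 0, 0, 0, 0, 0, 0, 0, 0.3, 0, 0, 0, 0, 0, 0, 1, 0, 0, 0, 0, 0, 0, 1, 0, 0, 0, 0, 0, 0, 1, 0, 0, 0, 0, 0, 0, 1, 0, 0, 0, 0, 0, 0, 1, 0, 0, 0, 0, 0, 0, 1], squeeze=40)

```text
time_s: 3.92
ee_pos: [0.4505, 0.3149, 0.0312]
eef_rot: [-2.38, 1.57, 0.621]
force: [-0.1, -0.2, 0.1]
grip_width: 0.0507
```

>>> jog_arm(rows=[0, 0, 0, 0, 0, 0, 1, 0, 0, 0, 0, 0, 0, 1])

```text
time_s: 4.08
ee_pos: [0.4504, 0.3149, 0.031]
eef_rot: [-2.179, 1.571, 0.822]
force: [-0.3, 0.4, 1.5]
grip_width: 0.0397
```

>>> jog_arm(rows=[0, 0, 0, 0, 0, 0, 1, 0, 0, 0.02, 0, 0, 0, 1, 0, 0, 0.035, 0, 0, 0, 1, 0, 0, 0.035, 0, 0, 0, 1, 0, 0, 0.035, 0, 0, 0, 1, 0, 0, 0.035, 0, 0, 0, 1, 0, 0, 0, 0, 0, 0, 1, 0, 0, 0, 0, 0, 3.1, 1])

```text
time_s: 4.75
ee_pos: [0.4509, 0.3152, 0.1928]
eef_rot: [-2.505, 1.567, 0.549]
force: [0.5, -0.5, -2.1]
grip_width: 0.0396
```

>>> jog_arm(rows=[0.0065, -0.035, 0, 0, 0, 0, 1, 0.0065, -0.035, 0, 0, 0, 0, 1, 0.0065, -0.035, 0, 0, 0, 0, 1, 0.0065, -0.035, 0, 0, 0, 0, 1, 0.0065, -0.035, 0, 0, 0, 0, 1, 0.0065, -0.035, 0, 0, 0, 0, 1, 0.0065, -0.035, 0, 0, 0, 0, 1, 0.0065, -0.035, 0, 0, 0, 0, 1])

```text
time_s: 5.42
ee_pos: [0.5021, 0.0331, 0.1905]
eef_rot: [0.065, 1.57, 3.121]
force: [1.5, 0.5, -0.9]
grip_width: 0.0396
```

>>> jog_arm(rows=[0.0065, -0.035, 0, 0, 0, 0, 1, 0.0065, -0.035, 0, 0, 0, 0, 1, 0.0065, -0.035, 0, 0, 0, 0, 1, 0.0065, -0.03, 0, 0, 0, 0, 1, 0.0005, -0.02, 0, 0, 0, 0, 1, 0, -0.01, 0, 0, 0, 0, 1, 0, 0, 0, 0, 0, 0, 1, 0, 0, 0, 0, 0, 0, 1])

```text
time_s: 6.08
ee_pos: [0.5286, -0.1296, 0.1906]
eef_rot: [-0.513, 1.57, 2.541]
force: [-0.2, 0.3, -2.4]
grip_width: 0.0396
```

```bash
python3 - <<'E'
from plug import *
o=state()
for n in ["wrist","side"]:
    m={k:np.array(v) for k,v in ctrl.camera_model(n).items()}
    p,d=ctrl.camera(n);cv2.imwrite(f"pics/{n}3.png",p[:,:,::-1]);np.savez(f"pics/{n}3.npz",d=d,**m)
E
```

```text
t 6.08 tcp [ 0.5286 -0.1296  0.1906] jaw 85.03 F [-0.2  0.3 -2.4] M [ 0.01 -0.02  0.03] w 0.0396
```

View pics/wrist3.png

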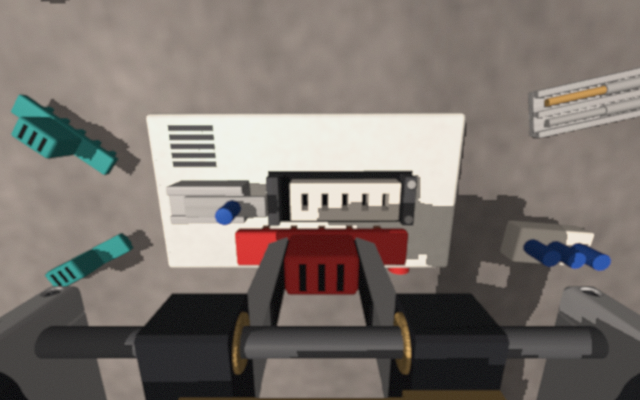

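View pics/side3.png

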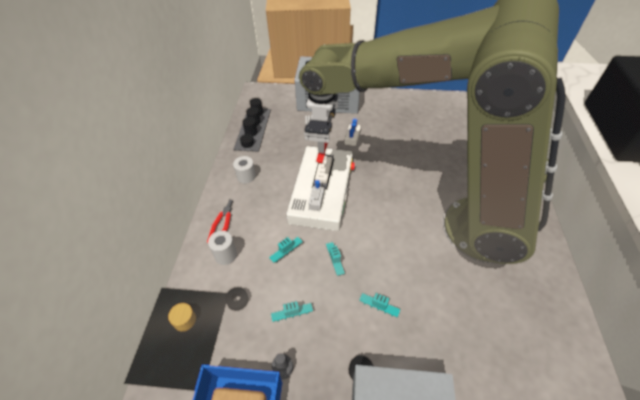

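```bash
cat > slots.py <<'E'
from plug import *
def slots(p,m,box,th=None,f=6,amin=100,amax=6000,z=.077):
    u0,v0,u1,v1=box
    g=cv2.cvtColor(cv2.resize(np.ascontiguousarray(p[v0:v1,u0:u1]),None,fx=f,fy=f,interpolation=cv2.INTER_CUBIC),cv2.COLOR_RGB2GRAY)
    B=cv2.morphologyEx(g,cv2.MORPH_BLACKHAT,cv2.getStructuringElement(cv2.MORPH_RECT,(int(9*f),int(9*f)))) 
    th=th or 60
    c,l,s,ce=cv2.connectedComponentsWithStats((B>th).astype(np.uint8));out=[]
    for i in range(1,c):
        if amin<s[i,4]<amax:
            uv=(ce[i]+.5)/f-.5+[u0,v0];w=plane(m,uv,z)[0];out.append((uv,w));print("slot",uv.round(2),(s[i,2:]/f).round(1),w.round(4))
    return out
E
python3 - <<'E'
from slots import *
z=np.load("pics/wrist3.npz");m={k:z[k] for k in("K","extrinsics")};d=z["d"]
p=cv2.imread("pics/wrist3.png")[:,:,::-1].copy()
slots(p,m,(292,180,398,220))
cv2.imwrite("pics/w3c.png",cv2.resize(p[160:280,220:430,::-1],None,fx=3.8,fy=3.8,interpolation=cv2.INTER_CUBIC))
W=unproj(m,d);print('block z',np.median(W[182:190,300:395,2]))
r=p.astype(int);rm=((r[...,0]>70)&(r[...,1]<60)&(r[...,2]<60)&(r[...,0]>2*r[...,1]));
for v in (240,250,258):
    us=np.flatnonzero(rm[v,225:420])+225;print(v,us.min(),us.max(),plane(m,[[us.min()-.5,v],[us.max()+.5,v]],.1876)[:,:2].round(4).tolist(),W[v,us.min()+5],W[v,us.max()-5])
E
```

```text
slot [304.36 201.42] [  6.8  17.  653.3] [ 0.5316 -0.1134  0.077 ]
slot [324.41 200.44] [  6.8  15.2 589.7] [ 0.5308 -0.1334  0.077 ]
slot [344.5  198.82] [  6.5  12.3 426.8] [ 0.5308 -0.1535  0.077 ]
slot [364.32 198.56] [  6.5  12.2 382.2] [ 0.5294 -0.1732  0.077 ]
slot [384.57 198.66] [  6.5  12.2 381.3] [ 0.5275 -0.1933  0.077 ]
slot [317.57 218.8 ] [ 2.7  1.7 20.8] [ 0.5122 -0.1249  0.077 ]
block z 0.07902713263853944
240 237 406 [[0.5387, -0.0758], [0.5293, -0.1856]] [ 0.53886577 -0.07970559  0.18880757] [ 0.53013438 -0.18171323  0.18892833]
250 238 405 [[0.5317, -0.0753], [0.5223, -0.1849]] [ 0.53219022 -0.07947625  0.18952218] [ 0.52358492 -0.1807691   0.18977315]
258 239 404 [[0.526, -0.075], [0.5166, -0.1842]] [ 0.52660657 -0.0792987   0.18971525] [ 0.51793504 -0.18005243  0.18971353]
```

View pics/w3c.png

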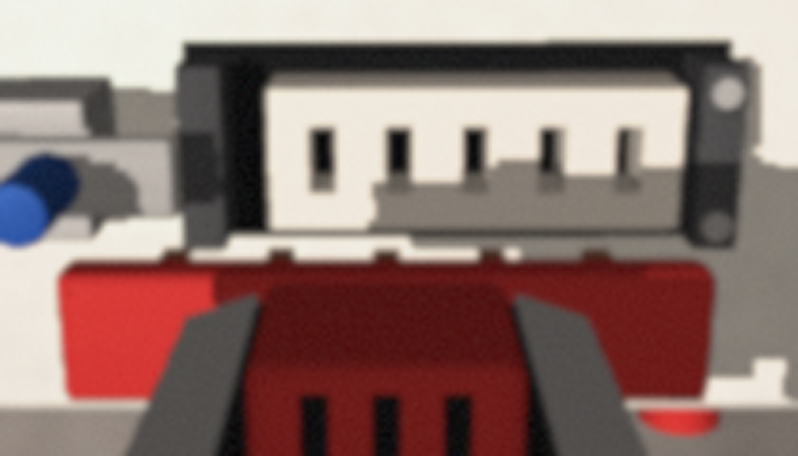

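```bash
python3 - <<'E'
from slots import *
z=np.load("pics/wrist3.npz");m={k:z[k] for k in("K","extrinsics")}
p=cv2.imread("pics/wrist3.png")[:,:,::-1].copy()
for u in (335,345,355): print(u,p[176:188,u].mean(-1).astype(int),p[214:236,u].mean(-1).astype(int))
print(p[222:240,250].astype(int)[:,:2].tolist(),p[255:275,250].astype(int)[:,:2].tolist())
for v in (181,182,183,220,221,222,223): print(v,plane(m,[345,v],.077)[0].round(4))
for v in (228.5,230,264,265,266): print('bar',v,plane(m,[250,v],.1876)[0].round(4))
E
```

```text
335 [ 28  31  50  78 102 112 140 187 223 230 230 231] [125 123 124 124 122 111  86  70  94 119 143 186 218 206 149  84  44  43
  50  48  42  43]
345 [ 25  29  51  80 101 114 140 189 221 230 231 231] [122 125 125 125 122 110  86  71  93 117 131 156 176 164 119  68  41  41
  47  50  47  43]
355 [ 28  30  49  78 101 113 139 187 223 230 230 230] [125 123 125 124 121 111  85  73  93 119 143 182 214 197 143  80  43  42
  50  50  51  54]
[[240, 236], [240, 236], [240, 236], [240, 235], [238, 231], [224, 208], [171, 144], [119, 74], [104, 32], [128, 29], [163, 40], [191, 49], [205, 52], [214, 57], [218, 58], [217, 58], [217, 59], [217, 57]] [[213, 54], [214, 56], [214, 56], [213, 56], [214, 55], [212, 54], [215, 55], [213, 55], [210, 61], [205, 96], [204, 150], [201, 181], [184, 172], [158, 149], [149, 138], [147, 137], [148, 136], [148, 136], [146, 135], [146, 135]]
181 [ 0.5488 -0.1552  0.077 ]
182 [ 0.5478 -0.1551  0.077 ]
183 [ 0.5468 -0.155   0.077 ]
220 [ 0.5085 -0.1526  0.077 ]
221 [ 0.5075 -0.1525  0.077 ]
222 [ 0.5064 -0.1524  0.077 ]
223 [ 0.5053 -0.1524  0.077 ]
bar 228.5 [ 0.5458 -0.0857  0.1876]
bar 230 [ 0.5448 -0.0855  0.1876]
bar 264 [ 0.521  -0.0819  0.1876]
bar 265 [ 0.5203 -0.0818  0.1876]
bar 266 [ 0.5195 -0.0817  0.1876]
```

>>> jog_arm(rows=[0, -0.0234, 0, 0, 0, 0, 1, 0, 0, -0.02, 0, 0, 0, 1, 0, 0, -0.02, 0, 0, 0, 1, 0, 0, -0.02, 0, 0, 0, 1, 0, 0, -0.012, 0, 0, 0, 1, 0, 0, 0, 0, 0, 0, 1, 0, 0, 0, 0, 0, 0, 1])

```text
time_s: 6.77
ee_pos: [0.529, -0.1526, 0.1191]
eef_rot: [-0.441, 1.57, 2.616]
force: [-0.4, -0.1, -0.8]
grip_width: 0.0396
```

```bash
python3 - <<'E'
from plug import *
o=state()
for n in ["wrist"]:
    m={k:np.array(v) for k,v in ctrl.camera_model(n).items()}
    p,d=ctrl.camera(n);cv2.imwrite(f"pics/{n}4.png",p[:,:,::-1]);np.savez(f"pics/{n}4.npz",d=d,**m)
cv2.imwrite("pics/w4c.png",cv2.resize(p[170:310,190:440,::-1],None,fx=3.2,fy=3.2,interpolation=cv2.INTER_CUBIC))
E
```

```text
t 6.77 tcp [ 0.529  -0.1526  0.1191] jaw 85.12 F [-0.4 -0.1 -0.8] M [ 0.03 -0.02 -0.03] w 0.0396
```

View pics/w4c.png

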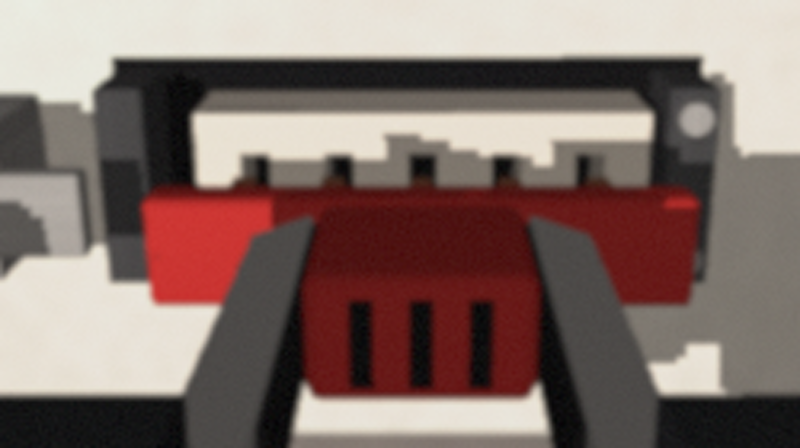

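>>> jog_arm(rows=[0, 0, -0.005, 0, 0, 0, 1, 0, 0, -0.004, 0, 0, 0, 1, 0, 0, -0.002, 0, 0, 0, 1, 0, 0, -0.001, 0, 0, 0, 1, 0, 0, 0, 0, 0, 0, 1])

```text
time_s: 7.23
ee_pos: [0.5288, -0.1536, 0.1068]
eef_rot: [-0.311, 1.571, 2.744]
force: [-0.7, -0.1, -1.9]
grip_width: 0.0395
```

>>> jog_arm(rows=[0, 0, -0.001, 0, 0, 0, 1, 0, 0, -0.001, 0, 0, 0, 1, 0, 0, 0, 0, 0, 0, 1])

```text
time_s: 7.48
ee_pos: [0.5289, -0.1536, 0.1049]
eef_rot: [-0.77, 1.571, 2.285]
force: [1.0, -0.5, -1.2]
grip_width: 0.0398
```

>>> jog_arm(rows=[0, 0, -0.001, 0, 0, 0, 1, 0, 0, -0.001, 0, 0, 0, 1, 0, 0, -0.001, 0, 0, 0, 1, 0, 0, 0, 0, 0, 0, 1])

```text
time_s: 7.82
ee_pos: [0.5288, -0.1535, 0.1017]
eef_rot: [-0.292, 1.57, 2.763]
force: [0.8, 0.6, -2.3]
grip_width: 0.0398
```

>>> jog_arm(rows=[0, 0, -0.0015, 0, 0, 0, 1, 0, 0, -0.0015, 0, 0, 0, 1, 0, 0, -0.0015, 0, 0, 0, 1, 0, 0, -0.0015, 0, 0, 0, 1, 0, 0, 0, 0, 0, 0, 1])

```text
time_s: 8.23
ee_pos: [0.5287, -0.1535, 0.0955]
eef_rot: [-0.294, 1.57, 2.761]
force: [0.1, 0.3, -1.9]
grip_width: 0.04
```

>>> jog_arm(rows=[0, 0, -0.001, 0, 0, 0, 1, 0, 0, -0.001, 0, 0, 0, 1, 0, 0, 0, 0, 0, 0, 1])

```text
time_s: 8.48
ee_pos: [0.5288, -0.1535, 0.0937]
eef_rot: [-0.227, 1.571, 2.828]
force: [-0.7, 0.0, -2.2]
grip_width: 0.0398
```

>>> jog_arm(rows=[0, 0, -0.001, 0, 0, 0, 1, 0, 0, -0.001, 0, 0, 0, 1, 0, 0, 0, 0, 0, 0, 1])

```text
time_s: 8.73
ee_pos: [0.5288, -0.1535, 0.0917]
eef_rot: [-0.226, 1.571, 2.829]
force: [-0.3, 0.3, -0.9]
grip_width: 0.0398
```

>>> jog_arm(rows=[0, 0, -0.001, 0, 0, 0, 1, 0, 0, 0, 0, 0, 0, 1])

```text
time_s: 8.9
ee_pos: [0.5288, -0.1535, 0.0908]
eef_rot: [-0.438, 1.571, 2.617]
force: [-0.4, -0.7, -1.0]
grip_width: 0.0399
```

>>> jog_arm(rows=[0, 0, -0.0005, 0, 0, 0, 1, 0, 0, -0.0005, 0, 0, 0, 1, 0, 0, 0, 0, 0, 0, 1])

```text
time_s: 9.15
ee_pos: [0.5289, -0.1536, 0.09]
eef_rot: [2.773, 1.571, -0.455]
force: [-0.7, 0.4, -0.4]
grip_width: 0.0402
```

>>> jog_arm(rows=[0, 0, -0.0005, 0, 0, 0, 1, 0, 0, -0.0005, 0, 0, 0, 1, 0, 0, 0, 0, 0, 0, 1])

```text
time_s: 9.4
ee_pos: [0.529, -0.1536, 0.09]
eef_rot: [2.866, 1.57, -0.362]
force: [-4.4, 1.5, 10.9]
grip_width: 0.0399
```

>>> jog_arm(rows=[0, 0, 0.0005, 0, 0, 0, 1, 0, 0, 0, 0, 0, 0, 0.3, 0, 0, 0, 0, 0, 0, 0.3, 0, 0, 0, 0, 0, 0, 0.3, 0, 0, 0, 0, 0, 0, 0.3])

```text
time_s: 9.82
ee_pos: [0.5289, -0.1536, 0.0893]
eef_rot: [-0.296, 1.571, 2.76]
force: [-0.1, 0.6, -0.4]
grip_width: 0.0632
```

>>> jog_arm(rows=[0, 0, 0.02, 0, 0, 0, 0.3, 0, 0, 0.03, 0, 0, 0, 0.3, 0, 0, 0.03, 0, 0, 0, 0.3, 0, 0, 0.02, 0, 0, 0, 0.3, 0, 0, 0, 0, 0, 0, 0.3, 0, 0, 0, 0, 0, 0, 0.3])

```text
time_s: 10.32
ee_pos: [0.5291, -0.1537, 0.19]
eef_rot: [2.879, 1.569, -0.349]
force: [0.4, 0.8, -0.5]
grip_width: 0.0656
```

```bash
python3 - <<'E'
from plug import *
o=state()
n="wrist"
m={k:np.array(v) for k,v in ctrl.camera_model(n).items()}
p,d=ctrl.camera(n);cv2.imwrite(f"pics/{n}5.png",p[:,:,::-1]);np.savez(f"pics/{n}5.npz",d=d,**m)
W=unproj(m,d)
r=p.astype(int);rm=((r[...,0]>90)&(r[...,1]<80)&(r[...,0]>2*r[...,1])&(d>0))
z=W[rm][:,2];print(np.histogram(z,bins=np.arange(.02,.15,.005)))
b=p.astype(int);bm=(b[...,2]>100)&(b[...,0]<80)&(b[...,2]>1.6*b[...,1])
c,l,s,ce=cv2.connectedComponentsWithStats(bm.astype(np.uint8))
for i in range(1,c):
    if s[i,4]>20: print(ce[i],s[i],W[l==i].mean(0),np.percentile(W[l==i][:,2],[5,95]))
E
```

```text
t 10.32 tcp [ 0.5291 -0.1537  0.19  ] jaw 85.05 F [ 0.4  0.8 -0.5] M [0.02 0.02 0.03] w 0.0656
(array([   0,    0,    2,    9,   21,    0,    0,   20,    0,    0,    1,
          0,    1, 1439,  245,   59,   43,   51,   70,   60,  427,  485,
          0,    0,    0]), array([0.02 , 0.025, 0.03 , 0.035, 0.04 , 0.045, 0.05 , 0.055, 0.06 ,
       0.065, 0.07 , 0.075, 0.08 , 0.085, 0.09 , 0.095, 0.1  , 0.105,
       0.11 , 0.115, 0.12 , 0.125, 0.13 , 0.135, 0.14 , 0.145]))
[195.49753695 218.92118227] [188 211  16  16 203] [ 0.53822918 -0.04876589  0.12723251] [0.12615304 0.12839102]
[578.85377358 264.58018868] [571 257  17  16 212] [ 0.43287802 -0.42928272  0.06736287] [0.06619862 0.06850255]
```

View pics/wrist5.png

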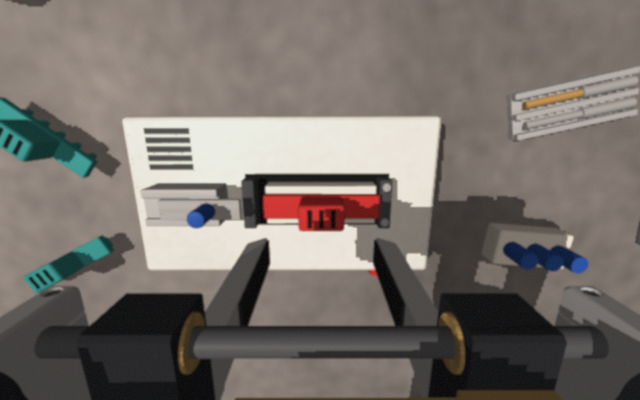

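>>> jog_arm(rows=[0.003, 0.035, 0, 0, 0, 0, 1, 0.003, 0.035, 0, 0, 0, 0, 1, 0.003, 0.035, 0, 0, 0, 0, 1, 0.003, 0.035, 0, 0, 0, 0, 1, 0, 0, 0, 0, 0, 0, 1, 0, 0, 0, 0, 0, 0, 1, 0, 0, 0, 0, 0, 0, 1, 0, 0, 0, 0, 0, 0, 1], squeeze=10)

```text
time_s: 11.03
ee_pos: [0.5406, -0.0146, 0.1888]
eef_rot: [0.118, 1.57, -3.111]
force: [0.2, 0.2, 0.0]
grip_width: 0.0157
```

>>> jog_arm(rows=[0, 0, -0.035, 0, 0, 0, 1, 0, 0, -0.035, 0, 0, 0, 1, 0, 0, 0, 0, 0, 0, 1, 0, 0, 0, 0, 0, 0, 1])

```text
time_s: 11.37
ee_pos: [0.5402, -0.0144, 0.1189]
eef_rot: [0.003, 1.568, 3.056]
force: [0.1, -0.7, 1.1]
grip_width: 0.001
```

```bash
python3 - <<'E'
from plug import *
o=state()
n="wrist"
p,d=ctrl.camera(n);cv2.imwrite(f"pics/{n}6.png",p[:,:,::-1])
E
```

```text
t 11.37 tcp [ 0.5402 -0.0144  0.1189] jaw 84.98 F [ 0.1 -0.7  1.1] M [ 0.02 -0.   -0.02] w 0.001
```

View pics/wrist6.png

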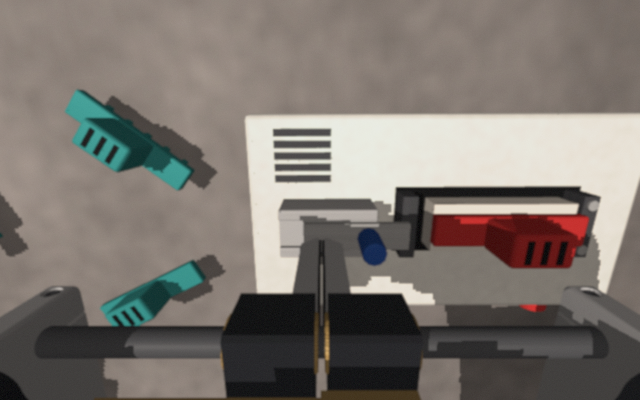

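>>> jog_arm(rows=[0, 0, -0.016, 0, 0, 0, 1, 0, 0, 0, 0, 0, 0, 1, -0.0005, -0.006, 0, 0, 0, 0, 1, -0.0005, -0.006, 0, 0, 0, 0, 1, -0.0005, -0.006, 0, 0, 0, 0, 1, -0.0005, -0.006, 0, 0, 0, 0, 1, 0, 0, 0, 0, 0, 0, 1])

```text
time_s: 12.0
ee_pos: [0.5391, -0.0388, 0.1041]
eef_rot: [2.976, 1.57, -0.253]
force: [0.5, -0.5, -0.1]
grip_width: 0.0005
```

>>> jog_arm(rows=[-0.0005, -0.006, 0, 0, 0, 0, 1, -0.0005, -0.006, 0, 0, 0, 0, 1, -0.0005, -0.005, 0, 0, 0, 0, 1, 0, -0.002, 0, 0, 0, 0, 1, 0, 0, 0, 0, 0, 0, 1])

```text
time_s: 12.42
ee_pos: [0.5372, -0.0572, 0.1033]
eef_rot: [0.547, 1.57, -2.681]
force: [0.8, -0.5, 0.7]
grip_width: 0.0003
```

```bash
cat > look.py <<'E'
from plug import *
import sys
o=state()
n="wrist"
m={k:np.array(v) for k,v in ctrl.camera_model(n).items()}
p,d=ctrl.camera(n);cv2.imwrite(f"pics/{sys.argv[1]}.png",p[:,:,::-1])
W=unproj(m,d)
b=p.astype(int);bm=(b[...,2]>60)&(b[...,0]<60)&(b[...,2]>1.6*b[...,1])
c,l,s,ce=cv2.connectedComponentsWithStats(bm.astype(np.uint8))
for i in range(1,c):
    if s[i,4]>20: print(ce[i],s[i],W[l==i].mean(0),np.percentile(W[l==i][:,2],[5,95]))
E
python3 look.py w7
```

```text
t 12.42 tcp [ 0.5372 -0.0572  0.1033] jaw 85.02 F [ 0.8 -0.5  0.7] M [ 0.03 -0.01  0.06] w 0.0003
[357.31473214 265.34151786] [346 253  24  25 448] [ 0.53663601 -0.07807582  0.12780847] [0.12572401 0.12816226]
```

View pics/w7.png

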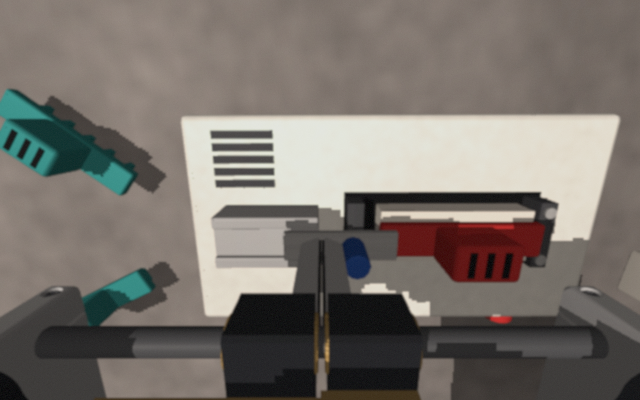

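>>> jog_arm(rows=[-0.0002, -0.0015, 0, 0, 0, 0, 1, 0, -0.001, 0, 0, 0, 0, 1, 0, -0.001, 0, 0, 0, 0, 1, 0, 0, 0, 0, 0, 0, 1])

```text
time_s: 12.8
ee_pos: [0.537, -0.0593, 0.1033]
eef_rot: [-1.075, 1.569, 1.981]
force: [-0.7, 6.7, -0.3]
grip_width: 0.0007
```

>>> jog_arm(rows=[0, -0.0006, 0, 0, 0, 0, 1, 0, -0.0006, 0, 0, 0, 0, 1, 0, 0, 0, 0, 0, 0, 1])

```text
time_s: 13.05
ee_pos: [0.537, -0.0595, 0.1033]
eef_rot: [-1.247, 1.568, 1.809]
force: [0.7, 14.1, 1.1]
grip_width: 0.0004
```

>>> jog_arm(rows=[0, 0.004, 0, 0, 0, 0, 1, 0, 0.012, 0, 0, 0, 0, 1, 0, 0, 0.03, 0, 0, 0, 1, 0, 0, 0.04, 0, 0, 0, 1, 0, 0, 0.018, 0, 0, 0, 1, -0.004, -0.04, 0, 0, 0, 0, 1, -0.004, -0.04, 0, 0, 0, 0, 1, -0.0035, -0.03, 0, 0, 0, 0, 1])

```text
time_s: 13.72
ee_pos: [0.5255, -0.1567, 0.1919]
eef_rot: [2.3, 1.57, -0.928]
force: [-0.8, -0.4, 0.3]
grip_width: 0.0001
```

>>> jog_arm(rows=[0, 0, 0, 0, 0, 0, 1, 0, 0, 0, 0, 0, 0, 1])

```text
time_s: 13.88
ee_pos: [0.5255, -0.156, 0.1913]
eef_rot: [0.627, 1.571, -2.603]
force: [0.5, 0.9, 0.2]
grip_width: 0.0006
```

```bash
python3 look.py w8; python3 - <<'E'
from slots import *
p=cv2.imread("pics/w8.png")
cv2.imwrite("pics/w8c.png",cv2.resize(p[150:290,120:400],None,fx=2.8,fy=2.8,interpolation=cv2.INTER_CUBIC))
E
```

```text
t 13.88 tcp [ 0.5255 -0.156   0.1913] jaw 84.92 F [0.5 0.9 0.2] M [ 0.07  0.04 -0.01] w 0.0006
[231.94693878 212.1877551 ] [223 201  19  22 245] [ 0.53768806 -0.08241166  0.12779624] [0.11027507 0.12820974]
[525.52097902 254.33566434] [509 239  28  26 286] [ 0.44434958 -0.37388958  0.06574947] [0.04857405 0.06829644]
[549.97902098 255.62587413] [532 241  30  25 286] [ 0.44072804 -0.40038532  0.06615625] [0.04649446 0.06849637]
[575.06639004 258.60580913] [563 245  22  23 241] [ 0.43441426 -0.42861501  0.06578521] [0.05468441 0.06853272]
```

View pics/w8c.png

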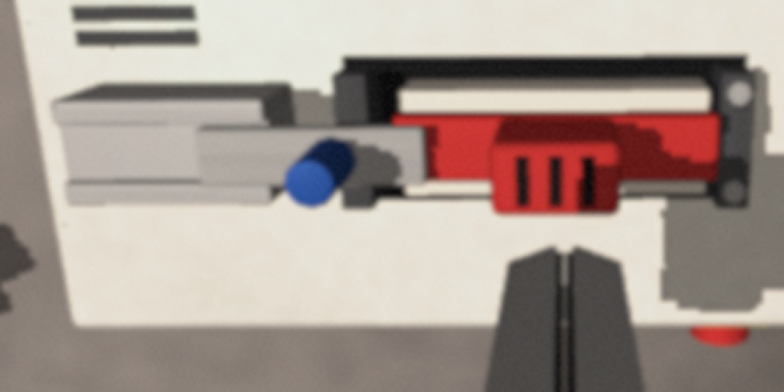

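```bash
python3 - <<'E'
from plug import *
m={k:np.array(v) for k,v in ctrl.camera_model("wrist").items()}
p,d=ctrl.camera("wrist");W=unproj(m,d)
fit(p,d,m,(230,180,390,235),zoff=.059)
print(ctrl.hand_in())
E
```

```text
z pct [0.088  0.0891 0.09   0.125  0.1261]
bar 994 [array([ 529. , -154.3]), array([111.1,  22.1]), np.float64(85.0)] [ 0.5318 -0.1541  0.087 ]
top 731 [array([ 529.6, -154.2]), array([38.3, 23.2]), np.float64(83.8)] [ 0.5309 -0.1507  0.123 ]
the job is handed in; nothing more can be done
None
```

The red plug is fully home in the socket and the bolt is slid across over its ear. I handed the job in at about 14 s of the 72 s allowed; the hand-in reports no verdict.

- **Plug:** I gripped it by its grip block and lined it up with the five slots by the wrist camera. It went down without resistance until it bottomed at tool height 0.090 m, as expected for fully home. The largest force I read was about 12 N (11 N of it straight down), against the 60 N limit.
- **Plug check before hand-in:** The bar top read about 89 mm and the block top about 125 mm, against 87 and 123 mm expected. The wrist depth has read about 2 mm high throughout, so this agrees with home. The plug is in line with the row to about 1°.
- **Bolt:** I pushed the knob with shut fingers until it met the end stop at about 14 N. The last clear view gave about 33.7 mm of the 34 mm travel.
- **Disagreement:** In an earlier view the knob was close to the fingers and gave about 29.4 mm. From the tool motion after that I expected about 31.7 mm at the stop, roughly 2 mm less than the clear view showed. Both are past the 29 mm needed.
- **End state:** The arm is clear above the unit and touching nothing. It never came near the listed bystanders.

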